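# Show three sides of a housing to the inspection reader

## Task

Pick up the housing that stands on the bare bench and show its three worked sides to the reader one after another: the round flange first, then the ribs, then the oblong cover. For each, keep the housing upright with that side square to the lens and centred on it, about 60 mm in front, and hold it still for a second. Then stand the housing gently upright in the empty tray and let go, without touching the reader or disturbing the other things.

Things in the scene. Friction and masses are not known exactly. Their poses are not given: they have to be found in the camera images.
- housing: housing to check, upright on the bare bench: square aluminium casting 50 x 50 x 130 mm tall, 0.4-0.65 kg. Origin: centre of underside, z up. Features stand 6 mm proud of three sides, 25 to 85 mm above the base: flange +x, ribs +y, cover -x; the -y side is bare; above 85 mm all sides are flat. A dark plug (12 mm dia, 8 mm tall) on top stands 14 mm off centre towards the flange
- flange_face (a point): centre of the outer face of the housing's round flange (42 mm dia); in the housing's frame (31, 0, 55) mm
- ribs_face (a point): centre of the outer face of the housing's ribbed side (four upright ribs 60 mm long); in the housing's frame (0, 31, 55) mm
- cover_face (a point): centre of the outer face of the housing's oblong screwed cover (36 x 60 mm); in the housing's frame (-31, 0, 55) mm
- reader: fixed grey inspection reader on a dark base plate, 110 x 130 mm in plan, 135 mm tall; a black lens barrel (42 mm dia) looks out level along its -x axis, roughly towards the robot. The lens front lies 46 mm from the origin along -x, 103 mm up. Origin at bench level below the head, z up; the base plate reaches from x = -45 to +65 mm
- reader_focus (a point): reading point in the air, 60 mm straight in front of the lens, 103 mm above the bench
- tray_empty: grey open tray that starts empty, fixed to the bench, 108 x 108 mm outside, 30 mm high, 4 mm walls, inner floor about 4 mm above the bench. Origin: centre of its underside
- tray_full: identical tray, fixed, holding the housing that was passed earlier
- passed_housing: second housing, same as the first, standing in the full tray; already checked, to be left alone. Origin: centre of its underside
- wrench: wrench 160 mm long lying flat on the bench, bystander. Origin in its middle on the underside
- jar: closed jar 60 mm dia, 80 mm tall, bystander. Origin: centre of its underside
- carton: closed cardboard carton 110 x 90 x 70 mm, bystander. Origin: centre of its underside
There are look-alikes about, which are no part of the job. Leave any red look-alike of the housing alone.

How it is judged (in metres and radians):
On the way, in this order (a step that is already met when the one before it is completed fails the run):
1. the flange side is held still and square to the lens at the reading point (distance between flange_face and reader_focus below 0.02 m and angle between the x axis of housing and the x axis of reader, either way round below 0.17 rad and angle between housing's own z axis and vertical below 0.17 rad and linear speed of housing below 0.03 m/s and angular speed of housing below 0.3 rad/s), for 0.5 s.
2. then the ribbed side is held still and square to the lens at the reading point (distance between ribs_face and reader_focus below 0.02 m and angle between the y axis of housing and the x axis of reader, either way round below 0.17 rad and angle between housing's own z axis and vertical below 0.17 rad and linear speed of housing below 0.03 m/s and angular speed of housing below 0.3 rad/s), for 0.5 s.
3. then the cover side is held still and square to the lens at the reading point (distance between cover_face and reader_focus below 0.02 m and angle between the x axis of housing and the x axis of reader, either way round below 0.17 rad and angle between housing's own z axis and vertical below 0.17 rad and linear speed of housing below 0.03 m/s and angular speed of housing below 0.3 rad/s), for 0.5 s.
At the end, for the whole second after the job is handed in: The housing, shown as asked, stands released, upright (within 0.08 rad) and at rest on the floor of the tray that was empty, its axis within 30 mm of the tray centre along each tray axis (x of housing in the frame of tray_empty between -0.03 and 0.03 m and y of housing in the frame of tray_empty between -0.03 and 0.03 m and z of housing in the frame of tray_empty below 0.012 m and angle between housing's own z axis and vertical below 0.08 rad and linear speed of housing below 0.02 m/s and contact force between housing and tray_empty above 1 N); the robot touches nothing.
It fails at once if the reader is touched (contact force between reader and anything else above 2 N).
It fails at once if another thing is moved more than 25 mm or the passed housing is tipped (distance of any of passed_housing, wrench, jar, carton from where it was at the start of the episode above 0.025 m or angle between passed_housing's own z axis and vertical above 0.3 rad).
It fails at once if the housing is tipped far from upright (angle between housing's own z axis and vertical above 0.6 rad).
It fails at once if the housing is dropped or rammed into the tray (over 60 N) (contact force between housing and tray_empty above 60 N).
It also fails if it takes over 61 s, if anything falls off the work surface, if the arm or the gripper's body presses on something with over 40 N, if the wrist force passes 120 N, or if a joint passes its speed limit or range.

## Robot

A 6-joint arm with a two-finger parallel gripper is mounted at the origin on the work surface. World frame = base frame: x ahead of the robot, y to its left, z up, the work surface at z = 0. Lengths are in m, angles in degrees, forces in N, time in s.
With the tool pointing down it reaches from about 0.4 to 0.825 m from the base axis. Payload 7 kg.
Tool frame: the origin (TCP) lies midway between the tips of the shut fingers; the grasp point (between the pads) lies 19 mm behind it (r.grip_depth is the distance from the TCP to the grasp point, in m); z points along the fingers, y is the line along which they close (so a half turn about z gives the same grasp; the last joint's range is limited). The gripper opens to 88 mm and grips with 3 to 60 N. Pads are 19 mm wide; open, the fingers measure 130 mm over their backs; the gripper's body (78 mm by 193 mm) begins 47 mm behind the grasp point.
Start: joints at [-51.675, 20.546, 0.682, 0, -70.136, -16.507], TCP at [0.251, -0.627, 0.227] pointing down, gripper open.
Joint ranges: [-176.03, 176.03], [-82.01, 121.73], [-58.28, 71.71], [-173.87, 95.51], [-174.79, -0.11], [-173.66, 173.66]. Speed limits (degrees/s): [136.94, 136.94, 172.46, 180, 180, 180].

## Interface

Orientations are given as [roll, pitch, yaw] about the fixed x, y, z axes, in that order (R = Rz(yaw) Ry(pitch) Rx(roll)).
In Python, from plant import r, capture, close_job, search_frame, outline_of gives the robot as it stands.
- The arm moves only by the shell command python3 -m creep 'ROWS' [FORCE]. ROWS is JSON, a list of rows, each a list of 7 numbers: the finger opening in mm, from 0 to 87.6, then the shift along the world's x, y, z in units of 25 mm (1.0 is 25 mm), then the turn, a rotation vector about the world's x, y, z in degrees. In form: [[hand, x, y, z, ax, ay, az], ...]. A call has 1 to 8 rows; each row shifts and turns the commanded pose from where the row before left it; what a row does not reach is not made up. A row lasts 1/12 s, in which the tool goes at most 41.7 mm and 7.16 degrees, less where a joint would pass 70% of its speed; a pose out of reach is approached as far as the arm can. A call is refused whole if a number of a shift passes 1 or a number of a turn 7.16, either way. A call with a gripper value outside its range is refused whole. The fingers move at their own pace and stop on an object; FORCE is the grip in N (left out, the last holds). Time passes only in rows, so rows that do not move let the fingers close. It gives the time, the measured TCP pose, the force, the opening and the grip force at its end, in the units of the state.
- r.get_state(): the state, without advancing time (a new reading comes with each control period).
- capture(name): name is "scene" or "top" or "wrist"; returns a dict with "frame" (480x640x3 uint8, red, green, blue), "K" (3x3 intrinsics, pixels), "origin" and "rotation" of the camera in the world. Camera axes: x right, y down, z forward; pixel columns grow to the right and rows downward; lengths in m; the calibration is good to about 2 mm. The wrist camera is an equidistant fisheye: a pixel r from the principal point sees the ray r / f radians off the axis. A picture is of the moment at which its call begins. There is no depth.
- close_job(): hands the job in; it is judged then, once.
Trained networks look in a picture, given as the dict that the camera call returned (one of the last four; its "shot" number tells which), for a name from the list of things; names that differ only in an ending like _2 or _b are one class to them, and where a whole thing is asked for, a point or a joint stands for the part that bears it (a point fixed in the world has none). Each returns a list of dicts, best first, with "conf" (0 to 1); they miss things now and then, are a little off and sometimes report something else, mostly with a low value. They report only what shows in the picture. A call takes as long as a camera call. They do not tell look-alikes from the thing itself.
- search_frame(picture, target): "bbox" ([left, top, right, bottom] in pixels, round what is visible of it).
- outline_of(picture, target): "region" (480x640 bool, what is visible of it) and "bbox" ([left, top, right, bottom] in pixels, round what is visible of it).
The state is a dict: "time_s": time; "joints": joint angles; "qd": joint speeds; "joint_torque": joint torques, N m; "tcp_pos": TCP position; "eef_rot": TCP orientation; "contact_force": force on the tool from outside, world axes, zero at the start; "moment": the same for the moment, N m; "gripper_width": finger opening in m; "gripper_force": force on a finger pad.
Only numpy, scipy, OpenCV 4.12 (cv2) and the standard library are available. Lean on these libraries where they do the work, as an engineer would, in place of code of your own. Each camera call takes 0.05 s, during which the arm holds its last target. There are 200 camera calls.

## Working session

There is one attempt and no reset: what is moved stays moved. The work goes in short steps, Python scripts to look and compute and a shell command to move; the robot and the scene stay as the last step left them, time stands still between calls to the robot, and variables do not carry over. Pictures are saved under pics/ and viewed, at most 10 in all, crops included, and the job is handed in when it is done.

```bash
mkdir -p pics; ls; python3 - <<'E'
from plant import *
import cv2,numpy as np,pickle
for n in("scene","top"):
    c=capture(n); pickle.dump(c,open(n+".pkl","wb")); cv2.imwrite(f"pics/{n}0.png",c["frame"][:,:,::-1])
    print(n,c["K"].tolist(),np.round(c["origin"],3),np.round(c["rotation"],3).tolist())
    for t in("housing","reader","tray_empty","passed_housing","wrench","jar","carton"):
        print(t,[(np.round(d["bbox"]).tolist(),round(d["conf"],2)) for d in search_frame(c,t)])
print(r.get_state()["time_s"])
E
```

```text
pics
scene [[540.5972344445639, 0.0, 323.85887479671845], [0.0, 540.5972344445639, 243.9906380225464], [0.0, 0.0, 1.0]] [1.013 0.584 1.16 ] [-145.447, 0.018, 145.31]
housing [([306.0, 170.0, 333.0, 215.0], 0.96), ([285.0, 139.0, 309.0, 187.0], 0.82)]
reader [([240.0, 253.0, 311.0, 328.0], 0.55), ([285.0, 138.0, 309.0, 186.0], 0.51)]
tray_empty [([386.0, 350.0, 459.0, 419.0], 0.93), ([331.0, 207.0, 379.0, 249.0], 0.29)]
passed_housing [([402.0, 257.0, 439.0, 304.0], 0.64)]
wrench [([334.0, 209.0, 380.0, 248.0], 0.74)]
jar [([227.0, 207.0, 253.0, 239.0], 0.86)]
carton [([205.0, 155.0, 254.0, 204.0], 0.79)]
top [[455.08667991376166, 0.0, 320.1049453541583], [0.0, 455.08667991376166, 252.52912356172735], [0.0, 0.0, 1.0]] [ 0.406 -0.02   1.106] [-170.586, 0.288, -88.564]
housing [([376.0, 273.0, 409.0, 308.0], 0.59), ([427.0, 280.0, 464.0, 307.0], 0.55)]
reader [([292.0, 164.0, 349.0, 219.0], 0.93)]
tray_empty [([143.0, 224.0, 189.0, 271.0], 0.76)]
passed_housing [([218.0, 289.0, 250.0, 316.0], 0.96), ([424.0, 282.0, 463.0, 308.0], 0.39)]
wrench [([331.0, 276.0, 358.0, 345.0], 0.8)]
jar [([400.0, 187.0, 425.0, 218.0], 0.7)]
carton [([450.0, 196.0, 503.0, 250.0], 0.65)]
0.8
```

```bash
python3 - <<'E'
import cv2
s=cv2.imread("pics/scene0.png")[120:430,195:475];cv2.imwrite("pics/s1.png",cv2.resize(s,None,fx=1.93,fy=1.93,interpolation=cv2.INTER_CUBIC))
s=cv2.imread("pics/top0.png")[150:360,130:520];cv2.imwrite("pics/t1.png",cv2.resize(s,None,fx=2,fy=2,interpolation=cv2.INTER_CUBIC))
E
```

```text
(no output)
```

View pics/s1.png

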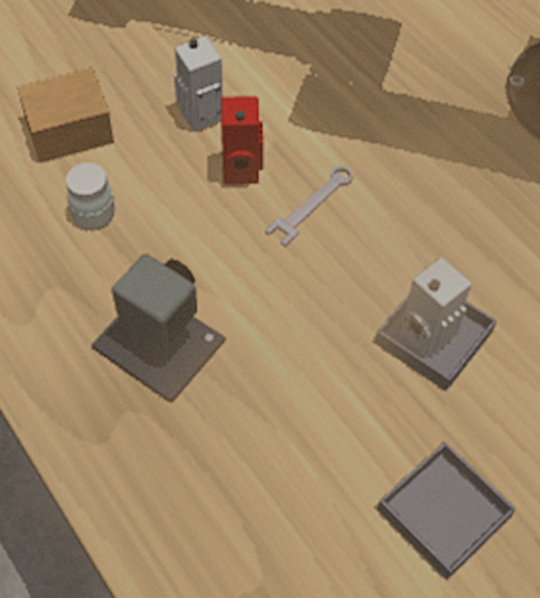

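View pics/t1.png

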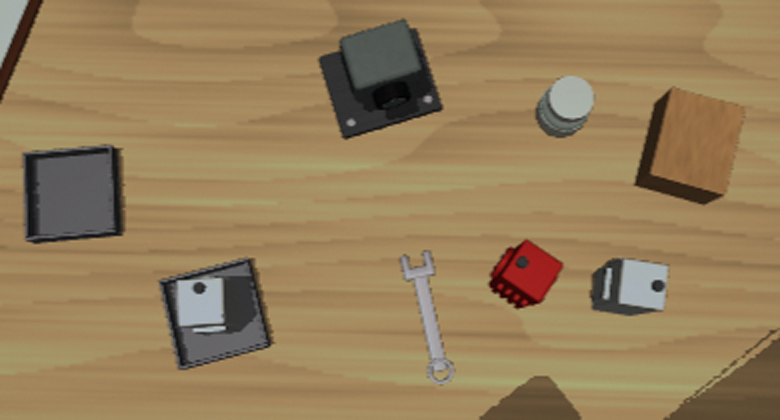

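Scene crop: the silver housing is at about (198,85), with the red decoy beside it at (241,140). The reader is at (160,325) and the empty tray at (447,510). Top crop: the housing top is at (645,285) with its plug at (657,286), so the flange points image-right and the cover image-left.

```bash
cat > h.py <<'E'
import numpy as np,cv2,pickle
from scipy.spatial.transform import Rotation as R
from scipy.optimize import minimize
def Rc(c): return R.from_euler("xyz",c["rotation"],degrees=True).as_matrix()
def bp(c,uv,z):
    uv=np.atleast_2d(np.array(uv,float));K=c["K"]
    d=np.c_[(uv-[K[0][2],K[1][2]])/K[0][0],np.ones(len(uv))]@Rc(c).T
    o=np.array(c["origin"]);return (o+d*((z-o[2])/d[:,2])[:,None])[:,:2]
def pj(c,P):
    q=(np.array(P)-c["origin"])@Rc(c);return q[:,:2]/q[:,2:]*c["K"][0][0]+[c["K"][0][2],c["K"][1][2]]
def box(x0,x1,y0,y1,z0,z1): return np.array([[x,y,z] for x in(x0,x1) for y in(y0,y1) for z in(z0,z1)])
def place(P,x,y,a,z=0): return np.array(P)@R.from_euler("z",a).as_matrix().T+[x,y,z]
E
python3 - <<'E'
from h import *
from plant import *
T=pickle.load(open("top.pkl","rb"));S=pickle.load(open("scene.pkl","rb"))
t=lambda p:np.array(p)/2+[130,150]
s=lambda p:np.array(p)/1.93+[195,120]
p=lambda n,a:print(n,np.round(a,3).tolist())
p("reader base T",bp(T,t([(320,58),(345,137),(440,108)]),.01))
p("reader base S",bp(S,s([(93,345),(172,397),(225,340)]),.01))
p("trayE T rim",bp(T,t([(24,153),(118,146),(124,235),(27,241)]),.03))
p("trayE S rim",bp(S,s([(378,507),(445,444),(514,509),(448,574)]),.03))
p("H top T",bp(T,t([(624,259),(669,265),(664,312),(617,308)]),.13))
p("H top S",bp(S,s([(177,52),(213,40),(222,64),(185,77)]),.13))
p("plug T,S",np.r_[bp(T,t([(657,286)]),.138),bp(S,s([(194,43)]),.138)])
p("wr",bp(T,t([(415,260),(440,372)]),0));p("jar top",bp(T,t([(571,98)]),.08));p("red top",bp(T,t([(525,240),(562,268),(528,307),(490,275)]),.12))
p("passed",bp(T,t([(178,278),(223,278),(224,326),(178,328)]),.134)); p("carton",bp(T,t([(673,88),(743,108),(720,203),(636,186)]),.07))
# housing silhouette fit
M={}
for n in("top","scene"):
    c=capture(n)
    for d in outline_of(c,"housing"): print(n,d["bbox"],round(d["conf"],2)); M.setdefault(n,(c,[]))[1].append(d["region"])
pickle.dump(M,open("m.pkl","wb"))
E
```

```text
reader base T [[0.772, 0.07], [0.671, 0.035], [0.711, -0.082]]
reader base S [[0.814, -0.047], [0.771, 0.07], [0.674, 0.042]]
trayE T rim [[0.637, 0.423], [0.649, 0.309], [0.54, 0.294], [0.53, 0.41]]
trayE S rim [[0.658, 0.325], [0.547, 0.31], [0.534, 0.413], [0.643, 0.426]]
H top T [[0.515, -0.275], [0.509, -0.323], [0.459, -0.317], [0.462, -0.267]]
H top S [[0.513, -0.311], [0.459, -0.303], [0.475, -0.258], [0.529, -0.266]]
plug T,S [[0.486, -0.307], [0.488, -0.306]]
wr [[0.522, -0.054], [0.388, -0.087]]
jar top [[0.707, -0.23]]
red top [[0.534, -0.17], [0.504, -0.21], [0.461, -0.173], [0.495, -0.132]]
passed [[0.482, 0.203], [0.483, 0.155], [0.433, 0.151], [0.429, 0.199]]
carton [[0.725, -0.352], [0.703, -0.433], [0.589, -0.402], [0.607, -0.306]]
top [378.6, 271.7, 409.0, 302.9] 0.86
top [426.7, 281.0, 462.9, 304.2] 0.61
scene [284.9, 138.7, 310.7, 185.9] 0.98
scene [305.9, 166.7, 333.6, 211.8] 0.86
```

```bash
python3 - <<'E'
from h import *
from plant import *
M=pickle.load(open("m.pkl","rb"))
sel=[(M["top"][0],M["top"][1][1]),(M["scene"][0],M["scene"][1][0])]
H=[box(-.025,.025,-.025,.025,0,.13),box(-.031,.031,-.018,.018,.025,.085),box(-.02,.02,0,.031,.025,.085)]
for a,b in sel:
    ys,xs=np.nonzero(b);print(b.sum(),xs.min(),xs.max(),ys.min(),ys.max())
def cost(v,use=sel):
    e=0
    for c,m in use:
        k=np.zeros((480*4,640*4),np.uint8)
        for P in H: cv2.fillConvexPoly(k,cv2.convexHull(((pj(c,place(P,v[0],v[1],v[2]))*4+1.5)).astype(np.float32)).round().astype(np.int32),1)
        k=cv2.resize(k.astype(np.float32),(640,480),interpolation=cv2.INTER_AREA)
        e+=np.abs(k-m).sum()/m.sum()
    return e
for use in(sel,sel[:1],sel[1:]):
    for a0 in(-110,-96,-85):
        q=minimize(lambda w:cost([w[0]/100,w[1]/100,w[2]/10],use),[48.8,-29.2,np.radians(a0)*10],method="Nelder-Mead",options=dict(initial_simplex=[[48.8,-29.2,np.radians(a0)*10],[49.6,-29.2,np.radians(a0)*10],[48.8,-28.4,np.radians(a0)*10],[48.8,-29.2,np.radians(a0)*10+1.5]]))
        print(round(q.fun,3),np.round(q.x[:2]/100,4),np.degrees(q.x[2]/10).round(1))
s=r.get_state();print({k:np.round(s[k],4).tolist() for k in("joints","tcp_pos","eef_rot","gripper_width","contact_force","time_s")});print(r.grip_depth)
E
```

```text
834 428 463 279 306
1050 284 310 139 187
0.231 [ 0.4902 -0.2987] -93.2
0.228 [ 0.4896 -0.2988] -93.5
0.235 [ 0.4892 -0.2989] -91.0
0.154 [ 0.4893 -0.2982] -91.3
0.148 [ 0.4889 -0.2975] -89.2
0.151 [ 0.4889 -0.2971] -85.4
0.066 [ 0.4903 -0.2987] -101.5
0.064 [ 0.4905 -0.2983] -99.7
0.092 [ 0.4912 -0.2983] -87.1
{'joints': [-51.6766, 20.5443, 0.6819, 0.0022, -70.1348, -16.5067], 'tcp_pos': [0.2508, -0.6267, 0.2266], 'eef_rot': [-179.9967, -0.0012, -158.1825], 'gripper_width': 0.0878, 'contact_force': [0.1282, 0.3166, -0.6568], 'time_s': 1.0}
0.0188
```

```bash
python3 -m creep '[[87.6,0.6,0.82,0,0,0,3.84],[87.6,0.6,0.82,0,0,0,3.84],[87.6,0.6,0.82,0,0,0,3.84],[87.6,0.6,0.82,0,0,0,3.84],[87.6,0.6,0.82,0,0,0,3.84],[87.6,0.6,0.82,0,0,0,3.84],[87.6,0.6,0.82,0,0,0,3.84],[87.6,0.6,0.82,0,0,0,3.84]]'
python3 -m creep '[[87.6,0.6,0.82,0,0,0,3.84],[87.6,0.6,0.82,0,0,0,3.84],[87.6,0.6,0.82,0,0,0,3.84],[87.6,0.6,0.82,0,0,0,3.84],[87.6,0.6,0.82,0,0,0,3.84],[87.6,0.6,0.82,0,0,0,3.84],[87.6,0.6,0.82,0,0,0,3.84],[87.6,0,0,0,0,0,0]]'
python3 - <<'E'
from h import *
from plant import *
c=capture("wrist");pickle.dump(c,open("w.pkl","wb"));print(c["K"],c["origin"],c["rotation"]);cv2.imwrite("pics/w1.png",c["frame"][:,:,::-1])
print([(d["bbox"],d["conf"]) for d in search_frame(c,"housing")])
E
```

```text
time_s: 1.67
tcp_pos: [0.3715, -0.4616, 0.2267]
eef_rot: [-180.0, 0.0, -127.3]
contact_force: [0.6, 0.1, -0.2]
gripper_width: 0.0874
gripper_force: 0.0
time_s: 2.33
tcp_pos: [0.478, -0.3166, 0.2267]
eef_rot: [-179.9, 0.0, -100.2]
contact_force: [-0.4, -0.8, 0.8]
gripper_width: 0.0874
gripper_force: 0.0
[[371.64829954   0.         315.15344366]
 [  0.         371.64829954 238.39061452]
 [  0.           0.           1.        ]] [ 0.46617682 -0.38320085  0.38534375] [1.65336983e+02 6.80411691e-02 1.69717850e+02]
[([289.0, 335.9, 352.7, 365.6], 0.87), ([266.2, 206.1, 340.2, 302.7], 0.7)]
```

View pics/w1.png

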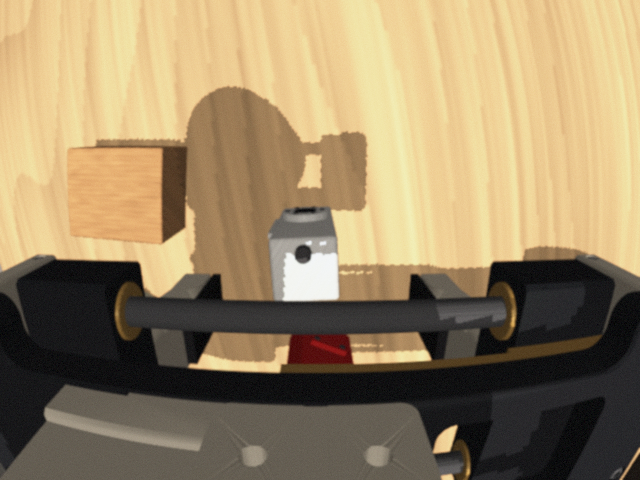

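The wrist view shows the housing between the fingers. Its top edge runs from (272,236) to (336,234), the plug is at (303,253), and the flange points up-image away from the red decoy.

```bash
cat >> h.py <<'E'
def fe(c,uv,z):
    K=c["K"];q=(np.atleast_2d(np.array(uv,float))-[K[0][2],K[1][2]])/K[0][0];r=np.linalg.norm(q,axis=1)
    d=np.c_[q*(np.sin(r)/r)[:,None],np.cos(r)]@Rc(c).T;o=np.array(c["origin"]);return (o+d*((z-o[2])/d[:,2])[:,None])[:,:2]
E
python3 - <<'E'
from h import *
c=pickle.load(open("w.pkl","rb"))
print(fe(c,[(272,236),(336,234),(338,299),(275,300)],.13).round(4).tolist(),fe(c,[(303,253)],.138).round(4))
f=c["frame"][195:310,250:360];cv2.imwrite("pics/w1c.png",cv2.resize(f[:,:,::-1],None,fx=5,fy=5,interpolation=cv2.INTER_CUBIC))
E
```

```text
[[0.5083, -0.3247], [0.4633, -0.318], [0.4699, -0.2682], [0.5167, -0.2757]] [[ 0.4882 -0.3107]]
```

View pics/w1c.png

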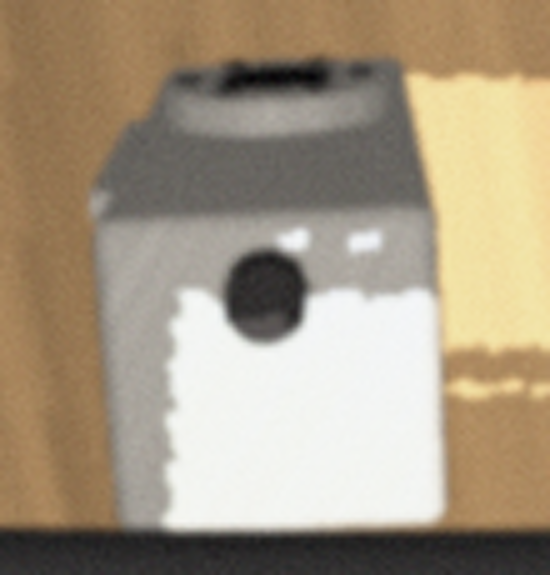

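```bash
python3 -m creep '[[87.6,0.24,0.4,0,0,0,1.6],[87.6,0.24,0.38,0,0,0,1.6],[87.6,0,0,-0.8,0,0,0],[87.6,0,0,-0.8,0,0,0],[87.6,0,0,-0.8,0,0,0],[87.6,0,0,-0.8,0,0,0],[87.6,0,0,-0.8,0,0,0],[87.6,0,0,-0.8,0,0,0]]'
python3 -m creep '[[87.6,0,0,-0.63,0,0,0],[87.6,0,0,0,0,0,0],[87.6,0,0,0,0,0,0]]'
```

```text
time_s: 3.1
tcp_pos: [0.4878, -0.2997, 0.1058]
eef_rot: [-180.0, -0.0, -97.4]
contact_force: [0.2, -0.0, 0.1]
gripper_width: 0.0875
gripper_force: 0.0
time_s: 3.35
tcp_pos: [0.4874, -0.2997, 0.0904]
eef_rot: [179.9, -0.0, -97.4]
contact_force: [0.4, -0.2, 0.8]
gripper_width: 0.0879
gripper_force: 0.0
```

```bash
python3 -m creep '[[70,0.1,0.1,0,0,0,0],[60,0,0,0,0,0,0],[45,0,0,0,0,0,0],[40,0,0,0,0,0,0],[40,0,0,0,0,0,0],[40,0,0,0,0,0,0],[40,0,0,0,0,0,0],[40,0,0,0,0,0,0]]' 40
python3 -m creep '[[40,0,0,0,0,0,0],[40,0,0,0,0,0,0],[40,0,0,0,0,0,0],[40,0,0,0.2,0,0,0],[40,0,0,0.3,0,0,0],[40,0,0,0.3,0,0,0],[40,0,0,0,0,0,0]]' 45
```

```text
time_s: 4.02
tcp_pos: [0.4903, -0.2972, 0.0911]
eef_rot: [-180.0, -0.0, -97.4]
contact_force: [-1.5, 0.6, 2.5]
gripper_width: 0.0501
gripper_force: 40.0
time_s: 4.6
tcp_pos: [0.4912, -0.2974, 0.1123]
eef_rot: [-179.9, -0.0, -97.4]
contact_force: [0.9, 0.0, -5.5]
gripper_width: 0.0497
gripper_force: 45.0
```

```bash
python3 -m creep '[[40,0,0,0.7,0,0,0],[40,0,0,0.95,0,0,0],[40,0,0,1,0,0,0],[40,0,0,1,0,0,0],[40,0,0,1,0,0,0],[40,0,0,0.85,0,0,0]]'
python3 -m creep '[[40,0.2,0.4,0,0,0,4],[40,0.26,0.6,0,0,0,6.8],[40,0.26,0.6,0,0,0,6.8],[40,0.26,0.6,0,0,0,6.8],[40,0.26,0.6,0,0,0,6.8],[40,0.26,0.6,0,0,0,6.8],[40,0.26,0.6,0,0,0,6.8],[40,0.26,0.6,0,0,0,6.8]]'
python3 -m creep '[[40,0.26,0.6,0,0,0,6.8],[40,0.26,0.6,0,0,0,6.8],[40,0.26,0.6,0,0,0,6.8],[40,0.26,0.6,0,0,0,6.8],[40,0.26,0.6,0,0,0,6.8],[40,0.26,0.6,0,0,0,6.8],[40,0.26,0.6,0,0,0,6.8],[40,0.26,0.6,0,0,0,6.8]]'
python3 -m creep '[[40,0.26,0.4,0,0,0,6.8],[40,0.1,0.1,0,0,0,2.6],[40,0,0,0,0,0,0],[40,0,0,0,0,0,0]]'
python3 - <<'E'
from h import *
from plant import *
for n in("top","scene"):
    c=capture(n);cv2.imwrite(f"pics/{n}2.png",c["frame"][:,:,::-1])
a=cv2.imread("pics/top2.png")[120:340,200:460];b=cv2.imread("pics/scene2.png")[140:360,200:460]
cv2.imwrite("pics/c2.png",cv2.resize(np.hstack([a,b]),None,fx=1.53,fy=1.53,interpolation=cv2.INTER_CUBIC))
E
```

```text
time_s: 5.1
tcp_pos: [0.4904, -0.2971, 0.25]
eef_rot: [-179.9, 0.0, -97.4]
contact_force: [-0.0, -0.3, -6.4]
gripper_width: 0.0497
gripper_force: 45.0
time_s: 5.77
tcp_pos: [0.5408, -0.1812, 0.248]
eef_rot: [-180.0, 0.0, -45.5]
contact_force: [0.4, 0.0, -5.4]
gripper_width: 0.05
gripper_force: 45.0
time_s: 6.43
tcp_pos: [0.5928, -0.0612, 0.2479]
eef_rot: [-180.0, 0.0, 8.9]
contact_force: [0.1, -0.7, -5.9]
gripper_width: 0.0499
gripper_force: 45.0
time_s: 6.77
tcp_pos: [0.6015, -0.0495, 0.2478]
eef_rot: [-180.0, 0.0, 17.9]
contact_force: [-0.8, 0.0, -5.8]
gripper_width: 0.0497
gripper_force: 45.0
```

View pics/c2.png

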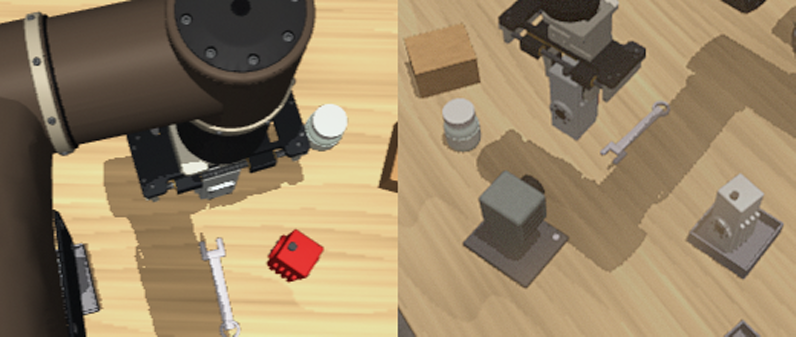

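The scene half shows the flange at (561,112) facing the reader, the housing hanging upright, and the red decoy untouched. Next I lower it to reading height.

```bash
python3 -m creep '[[40,0,0,-0.4,0,0,0],[40,0,0,-0.7,0,0,0],[40,0,0,-0.8,0,0,0],[40,0,0,-0.8,0,0,0],[40,0,0,-0.7,0,0,0],[40,0,0,-0.5,0,0,0],[40,0,0,-0.3,0,0,0],[40,0,0,-0.15,0,0,0]]'
python3 -m creep '[[40,0,0,0,0,0,0],[40,0,0,0,0,0,0],[40,0,0,0,0,0,0],[40,0,0,0,0,0,0]]'
python3 - <<'E'
from h import *
from plant import *
for n in("scene","wrist"):
    c=capture(n);pickle.dump(c,open(n+"3.pkl","wb"));cv2.imwrite(f"pics/{n}3.png",c["frame"][:,:,::-1])
a=cv2.imread("pics/wrist3.png");b=cv2.imread("pics/scene3.png")[160:340,220:340]
cv2.imwrite("pics/c3.png",np.hstack([cv2.resize(a[:400],None,fx=.75,fy=.75),cv2.resize(b,None,fx=1.667,fy=1.667)])) 
E
```

```text
time_s: 7.53
tcp_pos: [0.6009, -0.0501, 0.1379]
eef_rot: [-180.0, 0.1, 18.0]
contact_force: [0.8, 0.9, -6.2]
gripper_width: 0.05
gripper_force: 45.0
time_s: 7.87
tcp_pos: [0.6024, -0.0496, 0.1405]
eef_rot: [180.0, -0.1, 18.0]
contact_force: [0.4, 0.7, -5.7]
gripper_width: 0.0499
gripper_force: 45.0
```

View pics/c3.png

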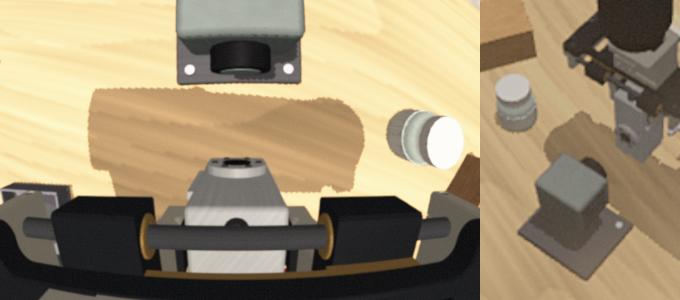

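The wrist half shows the flange at (236,162) in line with the lens at (240,62), and the base edge level, so the side is square. I'll hold here and check the distance numerically.

```bash
python3 -m creep '[[40,0,0,0,0,0,0],[40,0,0,0,0,0,0],[40,0,0,0,0,0,0],[40,0,0,0,0,0,0],[40,0,0,0,0,0,0],[40,0,0,0,0,0,0],[40,0,0,0,0,0,0],[40,0,0,0,0,0,0]]'
python3 - <<'E'
from h import *
c=pickle.load(open("wrist3.pkl","rb"))
B=fe(c,np.array([(178,84),(301,83)])/.75,.008);print(B.round(4))
print("lens top front, ax", fe(c,np.array([[240,45]])/.75,.124).round(4))
d=B[0]-B[1];psi=np.arctan2(-d[0],d[1]);u=np.array([np.cos(psi),np.sin(psi)]);o=B.mean(0)+.045*u
print(np.degrees(psi),o,"axis target",o-.137*u)
E
```

```text
time_s: 8.63
tcp_pos: [0.6018, -0.0496, 0.1395]
eef_rot: [-180.0, 0.0, 18.0]
contact_force: [-0.4, -0.5, -5.8]
gripper_width: 0.0499
gripper_force: 45.0
[[ 0.6734  0.0375]
 [ 0.7143 -0.0844]]
lens top front, ax [[ 0.7058 -0.0184]]
18.560870014647296 [ 0.73652203 -0.00910548] axis target [ 0.60664794 -0.05271422]
```

```bash
python3 -m creep '[[40,0.08,-0.05,0,0,0,0],[40,0,0,0,0,0,0],[40,0,0,0,0,0,0],[40,0,0,0,0,0,0],[40,0,0,0,0,0,0],[40,0,0,0,0,0,0],[40,0,0,0,0,0,0],[40,0,0,0,0,0,0]]'
python3 -m creep '[[40,0,0,0,0,0,-3],[40,0,0,0,0,0,-6],[40,0,0,0,0,0,-6],[40,0,0,0,0,0,-6],[40,0,0,0,0,0,-6],[40,0,0,0,0,0,-6],[40,0,0,0,0,0,-6],[40,0,0,0,0,0,-6]]'
python3 -m creep '[[40,0,0,0,0,0,-6],[40,0,0,0,0,0,-6],[40,0,0,0,0,0,-6],[40,0,0,0,0,0,-6],[40,0,0,0,0,0,-6],[40,0,0,0,0,0,-6],[40,0,0,0,0,0,-6],[40,0,0,0,0,0,-3]]'
python3 -m creep '[[40,0,0,0,0,0,0],[40,0,0,0,0,0,0],[40,0,0,0,0,0,0],[40,0,0,0,0,0,0],[40,0,0,0,0,0,0],[40,0,0,0,0,0,0],[40,0,0,0,0,0,0],[40,0,0,0,0,0,0]]'
python3 -m creep '[[40,0,0,0,0,0,0],[40,0,0,0,0,0,0],[40,0,0,0,0,0,0],[40,0,0,0,0,0,0],[40,0,0,0,0,0,0],[40,0,0,0,0,0,0],[40,0,0,0,0,0,0],[40,0,0,0,0,0,0]]'
```

```text
time_s: 9.3
tcp_pos: [0.6038, -0.0509, 0.1395]
eef_rot: [-180.0, 0.0, 18.0]
contact_force: [0.4, -0.2, -5.7]
gripper_width: 0.0499
gripper_force: 45.0
time_s: 9.97
tcp_pos: [0.6038, -0.0509, 0.1396]
eef_rot: [180.0, -0.0, -27.3]
contact_force: [0.2, 0.0, -5.8]
gripper_width: 0.0501
gripper_force: 45.0
time_s: 10.63
tcp_pos: [0.6038, -0.0509, 0.1396]
eef_rot: [180.0, -0.0, -72.3]
contact_force: [-0.1, -0.1, -5.4]
gripper_width: 0.0499
gripper_force: 45.0
time_s: 11.3
tcp_pos: [0.6039, -0.0509, 0.1396]
eef_rot: [-180.0, -0.0, -72.0]
contact_force: [-0.5, -0.5, -6.5]
gripper_width: 0.05
gripper_force: 45.0
time_s: 11.97
tcp_pos: [0.6038, -0.0509, 0.1396]
eef_rot: [180.0, -0.0, -72.0]
contact_force: [0.3, 0.5, -6.2]
gripper_width: 0.0497
gripper_force: 45.0
```

```bash
python3 - <<'E'
from h import *
from plant import *
c=capture("scene");cv2.imwrite("pics/c4.png",cv2.resize(c["frame"][160:340,220:380,::-1],None,fx=3,fy=3,interpolation=cv2.INTER_CUBIC))
E
```

```text
(no output)
```

View pics/c4.png

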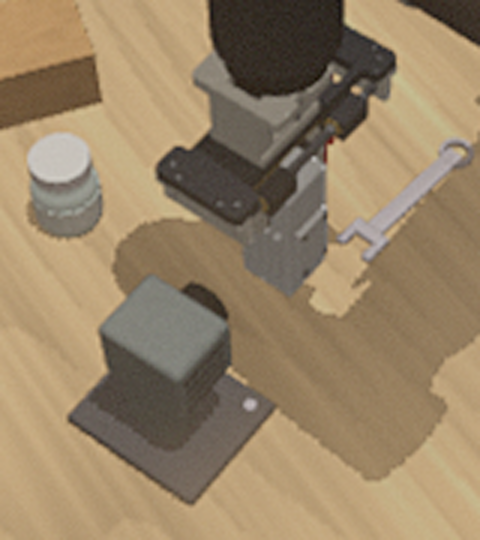

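```bash
python3 -m creep '[[40,0,0,0,0,0,-3],[40,0,0,0,0,0,-6],[40,0,0,0,0,0,-6],[40,0,0,0,0,0,-6],[40,0,0,0,0,0,-6],[40,0,0,0,0,0,-6],[40,0,0,0,0,0,-6],[40,0,0,0,0,0,-6]]'
python3 -m creep '[[40,0,0,0,0,0,-6],[40,0,0,0,0,0,-6],[40,0,0,0,0,0,-6],[40,0,0,0,0,0,-6],[40,0,0,0,0,0,-6],[40,0,0,0,0,0,-6],[40,0,0,0,0,0,-6],[40,0,0,0,0,0,-3]]'
python3 -m creep '[[40,0,0,0,0,0,0],[40,0,0,0,0,0,0],[40,0,0,0,0,0,0],[40,0,0,0,0,0,0],[40,0,0,0,0,0,0],[40,0,0,0,0,0,0],[40,0,0,0,0,0,0],[40,0,0,0,0,0,0]]'
python3 -m creep '[[40,0,0,0,0,0,0],[40,0,0,0,0,0,0],[40,0,0,0,0,0,0],[40,0,0,0,0,0,0],[40,0,0,0,0,0,0],[40,0,0,0,0,0,0],[40,0,0,0,0,0,0],[40,0,0,0,0,0,0]]'
```

```text
time_s: 12.68
tcp_pos: [0.6038, -0.0509, 0.1396]
eef_rot: [180.0, -0.0, -117.3]
contact_force: [0.5, -0.3, -5.7]
gripper_width: 0.0496
gripper_force: 45.0
time_s: 13.35
tcp_pos: [0.6038, -0.0509, 0.1395]
eef_rot: [180.0, -0.0, -162.3]
contact_force: [0.3, -0.0, -5.4]
gripper_width: 0.0494
gripper_force: 45.0
time_s: 14.02
tcp_pos: [0.6039, -0.0509, 0.1396]
eef_rot: [-180.0, 0.0, -162.0]
contact_force: [0.6, 0.2, -5.4]
gripper_width: 0.0499
gripper_force: 45.0
time_s: 14.68
tcp_pos: [0.6038, -0.0509, 0.1396]
eef_rot: [180.0, -0.0, -162.0]
contact_force: [-0.4, -0.5, -6.0]
gripper_width: 0.0499
gripper_force: 45.0
```

The picture shows the ribs at (290,240) turned to the lens, and the cover has since been held too. Now the move to the tray.

```bash
python3 -m creep '[[40,0,0,0.3,0,0,0],[40,0,0,0.5,0,0,0],[40,0,0.2,0.4,0,0,0],[40,0,0.5,0.2,0,0,0],[40,0,0.8,0,0,0,0],[40,0,0.8,0,0,0,0],[40,0,0.8,0,0,0,0],[40,0,0.8,0,0,0,0]]'
python3 -m creep '[[40,0,0.8,0,0,0,0],[40,0,0.8,0,0,0,0],[40,0,0.8,0,0,0,0],[40,0,0.8,0,0,0,0],[40,0,0.8,0,0,0,0],[40,0,0.8,0,0,0,0],[40,0,0.8,0,0,0,0],[40,0,0.8,0,0,0,0]]'
python3 -m creep '[[40,-0.08,0.8,0,0,0,-2],[40,-0.08,0.8,0,0,0,-2],[40,-0.08,0.8,0,0,0,-2],[40,-0.08,0.8,0,0,0,-2],[40,-0.08,0.7,0,0,0,-2],[40,-0.08,0.4,0,0,0,-1.5],[40,0,0.1,0,0,0,0],[40,0,0,0,0,0,0]]'
python3 - <<'E'
from h import *
from plant import *
print(r.get_state()["tcp_pos"])
c=capture("wrist");pickle.dump(c,open("w5.pkl","wb"));b=capture("scene");print([(d["bbox"],d["conf"]) for d in search_frame(b,"tray_empty")])
cv2.imwrite("pics/c5.png",np.hstack([c["frame"][:,:,::-1],np.zeros((480,1,3),np.uint8)])[:, :])
E
```

```text
time_s: 15.35
tcp_pos: [0.6038, 0.0484, 0.1752]
eef_rot: [180.0, 0.1, -162.0]
contact_force: [-0.2, -0.4, -6.1]
gripper_width: 0.0499
gripper_force: 45.0
time_s: 16.02
tcp_pos: [0.6034, 0.2086, 0.175]
eef_rot: [180.0, 0.0, -162.0]
contact_force: [0.6, -0.8, -5.3]
gripper_width: 0.0494
gripper_force: 45.0
time_s: 16.68
tcp_pos: [0.5913, 0.3182, 0.1747]
eef_rot: [180.0, 0.0, -173.4]
contact_force: [0.3, -1.1, -6.1]
gripper_width: 0.0496
gripper_force: 45.0
[0.59126079 0.31819056 0.17465338]
[([388.7, 355.7, 459.7, 417.8], 0.75)]
```

View pics/c5.png

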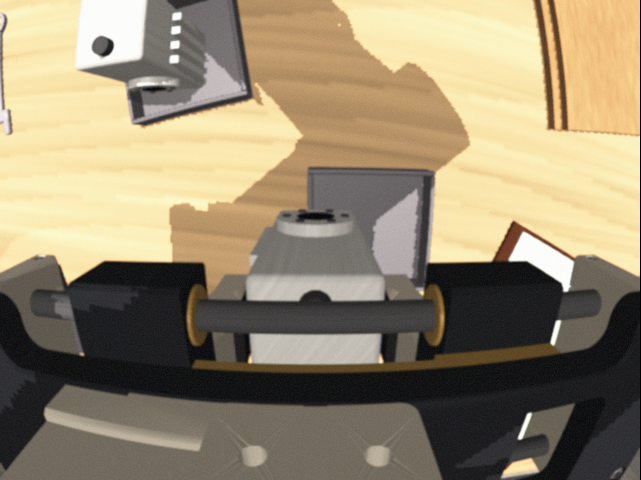

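The tray's far rim runs from (309,169) to (433,172), parallel to the housing. The housing is still short of the tray in y, so I'll compute the shift.

```bash
python3 - <<'E'
from h import *
c=pickle.load(open("w5.pkl","rb"))
B=fe(c,[(308,168),(434,171)],.03);d=B[1]-B[0];a=np.arctan2(d[1],d[0]);print(B.round(4),np.linalg.norm(d),np.degrees(a)-90)
u=d/np.linalg.norm(d);n=np.array([-u[1],u[0]]);print("centre",B.mean(0)+.054*n,B.mean(0)-.054*n)
E
```

```text
[[0.5449 0.307 ]
 [0.5333 0.4122]] 0.10587696998667177 6.272506259753754
centre [0.48544108 0.35369764] [0.59279454 0.36549743]
```

```bash
python3 -m creep '[[40,0.05,0.5,0,0,0,0],[40,0,0.7,0,0,0,0],[40,0,0.5,0,0,0,0],[40,0,0.18,0,0,0,0],[40,0,0,-0.5,0,0,0],[40,0,0,-0.7,0,0,0],[40,0,0,-0.7,0,0,0],[40,0,0,-0.5,0,0,0]]'
python3 -m creep '[[40,0,0,-0.3,0,0,0],[40,0,0,-0.15,0,0,0],[40,0,0,-0.06,0,0,0],[40,0,0,0,0,0,0],[40,0,0,0,0,0,0]]'
```

```text
time_s: 17.5
tcp_pos: [0.5921, 0.3629, 0.1117]
eef_rot: [-179.9, -0.1, -173.5]
contact_force: [-0.4, -0.4, -6.9]
gripper_width: 0.0501
gripper_force: 45.0
time_s: 17.92
tcp_pos: [0.5936, 0.3639, 0.1028]
eef_rot: [180.0, 0.1, -173.5]
contact_force: [0.7, 0.3, -6.2]
gripper_width: 0.0499
gripper_force: 45.0
```

```bash
python3 -m creep '[[40,0,0,-0.06,0,0,0],[40,0,0,-0.06,0,0,0],[40,0,0,-0.06,0,0,0],[40,0,0,0,0,0,0]]'
python3 -m creep '[[40,0,0,-0.05,0,0,0],[40,0,0,-0.03,0,0,0],[40,0,0,0,0,0,0],[40,0,0,0,0,0,0]]'
```

```text
time_s: 18.25
tcp_pos: [0.593, 0.3635, 0.0971]
eef_rot: [-180.0, -0.0, -173.5]
contact_force: [-0.1, 0.3, -6.4]
gripper_width: 0.0499
gripper_force: 45.0
time_s: 18.58
tcp_pos: [0.5931, 0.3637, 0.0953]
eef_rot: [-180.0, 0.0, -173.5]
contact_force: [0.3, -0.1, -5.9]
gripper_width: 0.0498
gripper_force: 45.0
```

```bash
python3 -m creep '[[40,0,0,-0.03,0,0,0],[40,0,0,0,0,0,0],[40,0,0,0,0,0,0]]'
python3 -m creep '[[40,0,0,-0.03,0,0,0],[40,0,0,0,0,0,0],[40,0,0,0,0,0,0]]'
```

```text
time_s: 18.83
tcp_pos: [0.5932, 0.3636, 0.0951]
eef_rot: [180.0, 0.0, -173.5]
contact_force: [-1.5, -0.1, 0.2]
gripper_width: 0.0496
gripper_force: 45.0
time_s: 19.08
tcp_pos: [0.5932, 0.3637, 0.0951]
eef_rot: [180.0, 0.0, -173.5]
contact_force: [-3.7, -1.3, 4.7]
gripper_width: 0.0498
gripper_force: 45.0
```

The wrist load has gone, so the housing is on the tray floor. I'll release it and withdraw upward.

```bash
python3 -m creep '[[52,0,0,0,0,0,0],[56,0,0,0,0,0,0],[62,0,0,0,0,0,0],[70,0,0,0,0,0,0],[80,0,0,0,0,0,0],[86,0,0,0,0,0,0],[86,0,0,0,0,0,0],[86,0,0,0,0,0,0]]' 10
python3 -m creep '[[86,0,0,0.3,0,0,0],[86,0,0,0.6,0,0,0],[86,0,0,0.8,0,0,0],[86,0,0,0.8,0,0,0],[86,0,0,0.8,0,0,0],[86,0,0,0.6,0,0,0],[86,0,0,0.4,0,0,0],[86,0,0,0,0,0,0]]'
python3 - <<'E'
from h import *
from plant import *
c=capture("wrist");b=capture("scene")
cv2.imwrite("pics/c6.png",np.hstack([cv2.resize(c["frame"][:,:,::-1],(480,360)),cv2.resize(b["frame"][130:430,200:460,::-1],(312,360))]))
E
```

```text
time_s: 19.75
tcp_pos: [0.5931, 0.3636, 0.0937]
eef_rot: [-180.0, -0.0, -173.5]
contact_force: [0.5, 0.5, 0.3]
gripper_width: 0.0848
gripper_force: 0.0
time_s: 20.42
tcp_pos: [0.5941, 0.3644, 0.2046]
eef_rot: [179.9, 0.2, -173.5]
contact_force: [0.5, 0.3, 0.1]
gripper_width: 0.0859
gripper_force: 0.0
```

View pics/c6.png

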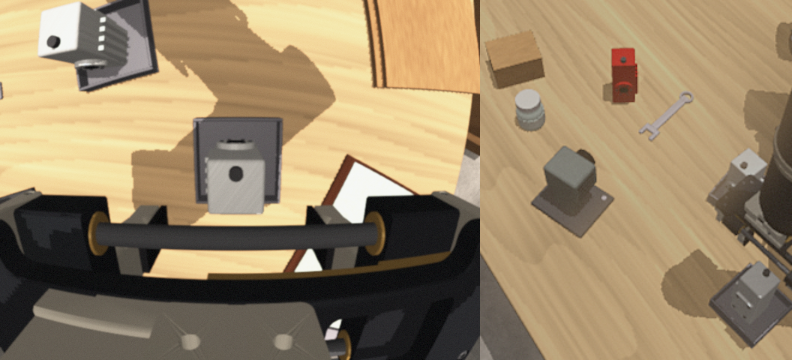

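The housing stands upright in the tray at (237,180) in the wrist half, the gripper is clear above it, and everything else is where it was.

```bash
python3 -c "
from plant import *
print(close_job())"
```

```text
the job is handed in; nothing more can be done
None
```

I showed the housing's flange, ribs and cover to the reader in that order, then stood it upright in the empty tray, let go and handed the job in at about 20 s; no verdict came back.

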